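# Offer the washing ball on its drip dish to the washer

## Robot

A 6-joint arm with a two-finger parallel gripper is mounted at the origin on the work surface. World frame = base frame: x ahead of the robot, y to its left, z up, the work surface at z = 0. Lengths are in m, angles in rad, forces in N, time in s.
With the tool pointing down it reaches from about 0.375 to 0.9 m from the base axis. Payload 3.1 kg.
Tool frame: the origin (TCP) lies between the finger pads; the fingertips stand manip.finger_overhang ahead of it and the grasp point (between the pads) lies 5 mm behind it (manip.finger_overhang is the distance from the TCP to the fingertips, in m); z points along the fingers, y is the line along which they close (so a half turn about z gives the same grasp; the last joint's range is limited). The gripper opens to 85 mm and grips with 20 to 120 N. Pads are 22 mm wide; open, the fingers measure 114 mm over their backs; the gripper's body (76 mm by 85 mm) begins 54 mm behind the grasp point. The pads swing forward as they close: fully open they stand 13 mm farther back than shut.
Start: joints at [-1.409, 0.527, 1.433, -0, 1.181, -0.178], TCP at [0.209, -0.589, 0.245] pointing down, gripper open.
Joint ranges: [-3.08, 3.08], [-0.75, 2.2], [0.22, 2.44], [-1.43, 4.57], [0, 2.65], [-2.85, 2.85]. Speed limits (rad/s): [2.79, 2.79, 3.14, 3.14, 3.14, 3.14].

## Interface

Orientations are given as a unit quaternion [x, y, z, w].
In Python, from station import manip gives the robot as it stands.
- The arm moves only by the tool drive_tool, never from a script. Its argument "plan" is a list of rows, each a list of 7 numbers: the shift along the tool's x, y, z in m, then the turn, a rotation vector about the tool's x, y, z in degrees, then the opening, from -1 (shut) to 1 (fully open). In form: [[x, y, z, wx, wy, wz, gripper], ...]. A call has 1 to 10 rows; each row shifts and turns the commanded pose from where the row before left it, along the tool's axes as they then stand; what a row does not reach is not made up. A row lasts 1/10 s, in which the tool goes at most 50 mm and 8.59 degrees, less where a joint would pass 70% of its speed; a pose out of reach is approached as far as the arm can. A call is refused whole if a number of a shift passes 0.05 or a number of a turn 8.59, either way. A call with a gripper value outside its range is refused whole. The fingers move at their own pace and stop on an object; "newtons" is the grip in N (left out, the last holds). Time passes only in rows, so rows that do not move let the fingers close. It gives the time, the measured TCP pose, the force, the opening and the grip force at its end, in the units of the state.
- manip.sense(): the state, without advancing time (a new reading comes with each control period).
- manip.snapshot(name): name is "scene" or "top" or "wrist"; returns a dict with "image" (400x640x3 uint8, red, green, blue), "z_map" (400x640 float32, m along the optical axis (not along the pixel's ray), 0 where there is no reading), "fov_y" (degrees; the focal length in pixels is half the picture's height over the tangent of half this angle, whatever the lens; pixels are square), "cx", "cy" (the principal point, pixels), "k1" (the pictures are not rectified: a ray, as slopes to the right and down, at radius r is drawn at 1 + k1 r^2 times it, then the intrinsics apply), "extrinsics" (4x4, takes a point from camera to world coordinates); the wrist camera has in their place "mount" (4x4, takes a point from camera to tool coordinates, whose origin is the TCP and whose axes are the flange's). Camera axes: x right, y up, looking along -z (the intrinsics and any distortion apply to the point x, -y, -z); pixel columns grow to the right and rows downward; lengths in m; the calibration is good to about 2 mm. A picture is of the moment at which its call begins: read the wrist's pose just before it.
- manip.sign_off(): hands the job in; it is judged then, once.
The state is a dict: "t": time; "q": joint angles; "qd": joint speeds; "tau": joint torques, N m; "tcp_pos": TCP position; "tool_rot": TCP orientation; "force": force on the tool from outside, world axes, zero at the start; "ft_torque": the same for the moment, N m; "finger_gap": opening from 0.0 (shut) to 1.0 (fully open); "gripper_force": force on a finger pad.
Only numpy, scipy, OpenCV 4.12 (cv2) and the standard library are available. Lean on these libraries where they do the work, as an engineer would, in place of code of your own. Each camera call takes 0.05 s, during which the arm holds its last target. There are 200 camera calls.

## Task

Lift the white drip dish by its stick handle with the washing ball lying loose in it, give it a quarter turn so that its pouring lip points squarely at the washer, and bring it to the middle of the washer's front edge, the lip reaching just over the edge (well short of the lid) and the dish a few centimetres above the washer's top. Keep the dish level and the ball in the middle of it all the way, do not touch the ball, and leave everything else where it is. Finish holding the dish there by its handle, still and level, so that I can open the lid and have the ball tipped in.

Things in the scene. Friction and masses are not known exactly. Their poses are not given: they have to be found in the camera images.
- dish: Round white plastic drip dish, 140 mm across, 20 mm high, about 110 g, loose on the cart top. Origin: centre of its underside; x points to its pouring lip, -x along its handle, z up. At the start the lip points to the robot's left, within 25 deg. Inside, the floor rises from the middle at 6 deg, beyond 45 mm at 22 deg: the ball rolls off the middle if tilted or jerked (above 1 m/s2).
- dish_middle (a point): Middle of the dish's inner floor, 4.5 mm above its underside.
- dish_lip (a point): Tip of the pouring lip, 80 mm from the dish's middle along the dish's +x, 18 mm above its underside.
- dish_grip (a point): Place to grip the stick handle: on its axis, 105 mm from the dish's middle along -x, 27 mm above the underside. The handle is a straight bar 18 mm wide and 18 mm high (18 mm clear of the cart top) and ends 156 mm from the middle. A grip of about 40 N across its width carries the dish without sagging.
- ball: Washing ball: smooth hollow grey plastic sphere 60 mm in diameter with a seam, about 60 g, lying loose in the middle of the dish. Origin: its centre, 34.7 mm above the dish's underside when it lies in the middle.
- washer: White top-loading washer, 540 mm wide, fixed, just beyond the cart's far edge, front towards the robot, askew by up to 9 deg. Origin: middle of the front edge of its flat top (100 mm above the cart top); x points to its back, y along the front edge to the robot's left, z up. The closed lid, about 15 mm high, begins 94 mm behind the edge; a console stands along the back.
- bucket: Closed white detergent bucket with a grey hinged lid, 214 mm across, 202 mm high, 2.2 kg, loose. Origin: centre of its underside. Leave alone.
- clip: Chrome spring clip, 62 by 50 by 18 mm, loose beside the dish. Origin: under its middle. Leave alone.
- peg_a: Clothespeg, 74 by 12 by 10 mm, lying loose beside the dish. Origin: under its middle. Leave alone.
- peg_b: Clothespeg, 74 by 12 by 10 mm, near the cart's far edge, to the left. Origin: under its middle. Leave alone.
- peg_c: Clothespeg, 74 by 12 by 10 mm, near the cart's far edge, to the right. Origin: under its middle. Leave alone.
- brush: Black stain brush lying bristles down, 170 by 42 by 40 mm. Origin: under its middle. Leave alone.
- cup: Clear plastic measuring cup, 72 mm across, 75 mm high, loose. Origin: centre of its underside. Leave alone.
Not all that is in view belongs to the job. Of the things that look like the dish, take the one that is farthest to the robot's left at the start.

How it is judged:
On the way:
1. the dish is lifted clear of the cart by its handle, level, with the ball in it (z of dish in the frame of washer above -0.07 m and contact force between the fingers and dish above 1 N and angle between dish's own z axis and vertical below 0.14 rad and horizontal distance between ball and dish_middle below 0.025 m and distance between the grasp point and dish_grip below 0.055 m), for 0.2 s.
At the end, for the whole second after the job is handed in: Gripped by the handle, touching no washer, still and level within 5 deg; lip square to the washer's front edge within 10 deg, its tip 0 to 75 mm past the edge and within 40 mm of its middle; underside 15 to 130 mm above the washer's top; ball still, within 12 mm of the dish's middle (angle between the x axis of dish and the x axis of washer, either way round below 0.17 rad and x of dish_lip in the frame of washer between 0 and 0.075 m and y of dish_lip in the frame of washer between -0.04 and 0.04 m and x of dish_grip in the frame of washer below -0.08 m and z of dish in the frame of washer between 0.015 and 0.13 m and angle between dish's own z axis and vertical below 0.09 rad and horizontal distance between ball and dish_middle below 0.012 m and contact force between ball and dish above 0.1 N and linear speed of dish below 0.02 m/s and linear speed of ball below 0.04 m/s and contact force between the fingers and dish above 1 N and contact force between dish and washer below 0.1 N and distance between the grasp point and dish_grip below 0.055 m); the arm keeps its last pose, push and grip.
It fails at once if the ball rolls more than 25 mm from the middle of the dish (horizontal distance between ball and dish_middle above 0.025 m).
It fails at once if the dish is tipped by more than 9 degrees (angle between dish's own z axis and vertical above 0.16 rad).
It fails at once if the robot touches the ball (contact force between any of the fingers, the arm and ball above 0.3 N).
It fails at once if the washer is knocked (over 5 N) (contact force between any of dish, the fingers, the arm and washer above 5 N).
It fails at once if another thing is shifted by more than 20 mm (distance of any of bucket, clip, peg_a, peg_b, peg_c, brush, cup from where it was at the start of the episode above 0.02 m).
It also fails if it takes over 51 s, if anything falls off the work surface, if the arm or the gripper's body presses on something with over 40 N, if the wrist force passes 120 N, or if a joint passes its speed limit or range.

## Working session

There is one attempt and no reset: what is moved stays moved. The work goes in short steps, Python scripts to look and compute and a tool call to move; the robot and the scene stay as the last step left them, time stands still between calls to the robot, and variables do not carry over. Pictures are saved under pics/ and viewed, at most 10 in all, crops included, and the job is handed in when it is done.

Besides the shell and the picture viewer there is one more tool, called after "Call:" as name(argument=value, ...) on one line, values as JSON. drive_tool: Moves the arm, as the interface text tells. Its arguments: {"type":"object","properties":{"plan":{"type":"array"},"newtons":{"type":"number"}},"required":["plan"]}

```bash
mkdir -p pics; cat > h.py <<'E'
import numpy as np, cv2
from station import manip
from scipy.spatial.transform import Rotation as R
def snap(n):
    s=manip.sense(); d=manip.snapshot(n)
    if 'mount' in d:
        T=np.eye(4);T[:3,:3]=R.from_quat(s['tool_rot']).as_matrix();T[:3,3]=s['tcp_pos'];d['extrinsics']=T@np.array(d['mount'])
    d['extrinsics']=np.array(d['extrinsics']);return d
def rays(d,uv):
    f=200/np.tan(np.radians(d['fov_y'])/2);uv=np.atleast_2d(np.asarray(uv,float))
    a=(uv-[d['cx'],d['cy']])/f;b=a.copy()
    for _ in range(20): b=a/(1+d['k1']*(b**2).sum(1,keepdims=True))
    return np.c_[b[:,0],-b[:,1],-np.ones(len(b))]
def onplane(d,uv,z):
    E=d['extrinsics'];r=rays(d,uv)@E[:3,:3].T;o=E[:3,3]
    return o+r*((z-o[2])/r[:,2])[:,None]
def cloud(d):
    v,u=np.mgrid[0:400,0:640];r=rays(d,np.c_[u.ravel(),v.ravel()])*d['z_map'].reshape(-1,1)
    return (r@d['extrinsics'][:3,:3].T+d['extrinsics'][:3,3]).reshape(400,640,3)
def save(d,n,crop=None,s=1):
    im=d['image'][:,:,::-1]
    if crop: im=im[crop[1]:crop[3],crop[0]:crop[2]]
    cv2.imwrite('pics/'+n,cv2.resize(im,None,fx=s,fy=s,interpolation=cv2.INTER_CUBIC))
E
python3 - <<'E'
from h import *
import pickle
for n in('scene','top'):
    d=snap(n);save(d,n+'.png',s=1.25);pickle.dump(d,open(n+'.pkl','wb'));print(n,d['extrinsics'].round(3),d['fov_y'],d['k1'],(d['z_map']>0).mean())
print(manip.sense(),manip.finger_overhang)
E
```

```text
scene [[ 0.515 -0.516  0.684  1.387]
 [ 0.857  0.322 -0.402 -0.539]
 [-0.013  0.793  0.608  0.897]
 [ 0.     0.     0.     1.   ]] 47.64569186493004 -0.04934010147376821 0.985734375
top [[-0.027  0.994 -0.108  0.334]
 [-1.    -0.026  0.011 -0.007]
 [ 0.008  0.109  0.994  1.542]
 [ 0.     0.     0.     1.   ]] 49.16497306743535 -0.08741531250254181 0.99589453125
{'t': 0.1, 'q': array([-1.40849023e+00,  5.28392856e-01,  1.43375376e+00, -3.47474868e-06,
        1.18138031e+00, -1.78483161e-01]), 'qd': array([-0.00144445, -0.00170976, -0.00461793, -0.00067365, -0.0002554 ,
       -0.00168751]), 'tau': array([ 2.66249926e-04, -4.43304598e+01, -1.78585821e+01, -3.01212040e-04,
        3.89678913e-03, -6.45740698e-06]), 'tcp_pos': array([ 0.20883269, -0.5884421 ,  0.24442585]), 'tool_rot': array([ 9.85517353e-01,  1.69571848e-01,  6.21603750e-06, -9.67119723e-04]), 'force': array([-0.87871602, -0.32441355,  0.21155098]), 'ft_torque': array([ 0.0396282 , -0.03117234,  0.0076311 ]), 'gripper_force': 0.0, 'finger_gap': 0.9997494835925923} 0.014
```

View pics/scene.png

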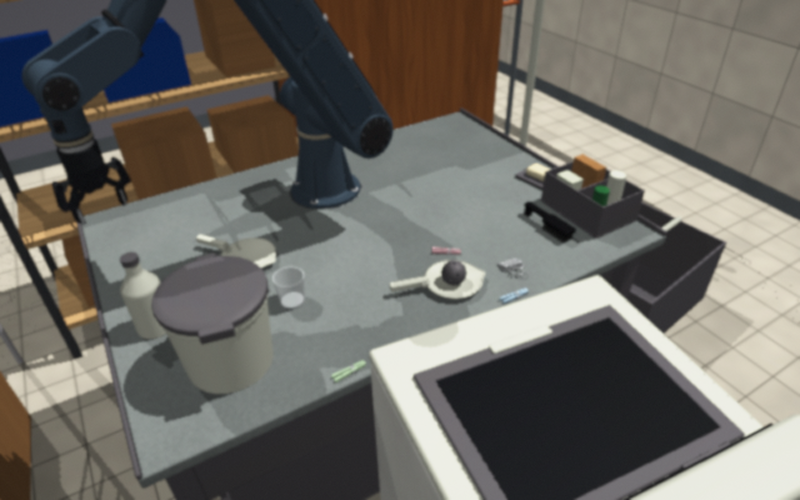

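View pics/top.png

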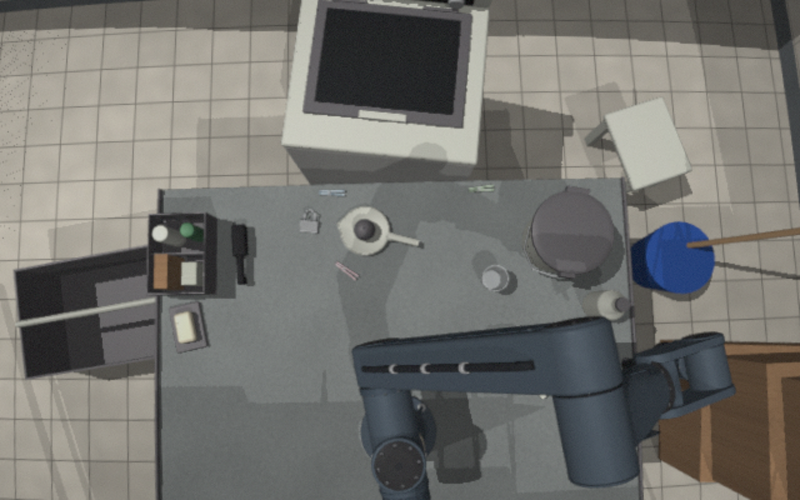

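```bash
python3 - <<'E'
from h import *
import pickle
d=pickle.load(open('top.pkl','rb'));save(d,'c1.png',(225,100,395,240),4)
im=d['image'].astype(int);P=cloud(d)
hsv=cv2.cvtColor(d['image'],cv2.COLOR_RGB2HSV)
def roi(m,x0,y0,x1,y1):
    o=np.zeros_like(m);o[y0:y1,x0:x1]=m[y0:y1,x0:x1];return o
br=im.min(2)
print('cart br',np.median(br[200:230,320:380]),'dish',br[195,292], br[192,325])
m=roi(br>130,262,158,345,215).astype(np.uint8)
n,l,st,c=cv2.connectedComponentsWithStats(m);print(st[1:])
k=1+st[1:,4].argmax();v,u=np.where(l==k)
h=np.c_[u,v][u>316]  # handle
H=onplane(d,h,0.036);print('handle pts',len(H),H[:,:2].min(0),H[:,:2].max(0))
cm=H.mean(0);_,_,V=np.linalg.svd((H-cm)[:,:2]);print('mean',cm,'dir',V[0],np.degrees(np.arctan2(V[0,1],V[0,0])))
cn=np.c_[u,v][u<=312];D=onplane(d,cn,0.02)
hull=cv2.convexHull((D[:,:2]*1e4).astype(np.float32))
print('dish minEnclosing',cv2.minEnclosingCircle((D[:,:2]).astype(np.float32)), 'median z',np.median(P[v[u<=312],u[u<=312],2]),np.median(P[v[u>316],u[u>316],2]))
# robust circle: boundary excluding lip(left) & handle
cs=cv2.findContours((l==k).astype(np.uint8),cv2.RETR_EXTERNAL,cv2.CHAIN_APPROX_NONE)[0][0][:,0]
B=onplane(d,cs,0.02)[:,:2]
c0=np.median(D[:,:2],0)
for _ in range(10):
    r=np.linalg.norm(B-c0,axis=1);ang=(B-c0);s=(np.abs(ang[:,0])>0.035)&(r<.08)
    A=np.c_[2*B[s],np.ones(s.sum())];x=np.linalg.lstsq(A,(B[s]**2).sum(1),rcond=None)[0];c0=x[:2]
print('circle',c0,np.sqrt(x[2]+c0@c0))
# ball
# washer
v,u=np.where((P[...,2]>.085)&(P[...,2]<.112)&(br>120)); s=(v<140)&(u>210)&(u<400)
mm=np.zeros(br.shape,np.uint8);mm[v[s],u[s]]=1
pts=[]
for uu in range(235,378,3):
    col=np.where(mm[:,uu])[0]
    if len(col): pts.append((uu,col.max()+.5))
W=onplane(d,pts,0.1)[:,:2];line=cv2.fitLine(W.astype(np.float32),cv2.DIST_HUBER,0,.01,.01).ravel();print('line',line)
w=onplane(d,np.c_[u[s],v[s]],.1)[:,:2];dr=line[:2]*np.sign(line[1]);n_=np.array([dr[1],-dr[0]])
x=(w-line[2:])@n_;y=(w-line[2:])@dr
for a in(.02,.04,.06,.08):
    q=y[abs(x-a)<.01];print(a,q.min(),q.max(),np.percentile(q,[1,99]))
print('zmed',np.median(P[v[s],u[s],2]),'axis',n_,np.degrees(np.arctan2(n_[1],n_[0])))
E
```

```text
cart br 120.0 dish 161 168
[[ 269  165   67   39 1008]
 [ 268  210    9    5   26]]
handle pts 87 [ 0.51429908 -0.07225781] [ 0.54031153 -0.00975804]
mean [ 0.52688519 -0.03891956  0.036     ] dir [-0.25686044 -0.9664485 ] -104.88385316567647
dish minEnclosing ((0.5555909872055054, 0.08285443484783173), 0.078811414539814) median z 0.0135144856269801 0.03660443856146811
circle [0.55925067 0.08111072] 0.06718206187327803
line [0.12403986 0.99227726 0.75317025 0.02359941]
0.02 -0.2567815794729005 0.2795139934764923 [-0.25257275  0.27473654]
0.04 -0.25512986043777525 0.27884757122485515 [-0.25095572  0.27412411]
0.06 -0.2568853427944462 0.27931030128120304 [-0.25243404  0.27299635]
0.08 -0.25551399516349965 0.27959066867600385 [-0.25132943  0.27484271]
zmed 0.100230954139509 axis [ 0.99227726 -0.12403986] -7.1253123
```

View pics/c1.png

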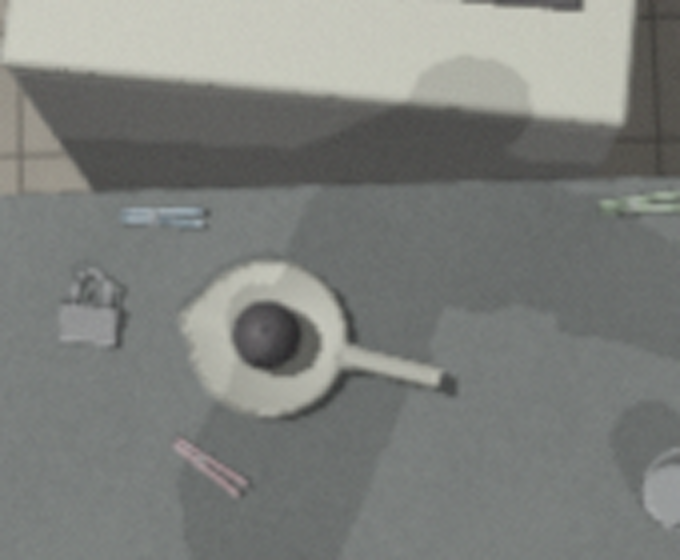

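Two things look like the dish. One holds the grey ball, at top px (292,184), with its lip to the left and its handle end at (336,195). The other is by the bucket, around scene px (195,203), on the robot's right. The crop confirms that the first is a lipped dish with a ball, and it is the farthest left, so I take that one.

Call:
drive_tool(plan=[[0, 0, -0.005, 0, 0, -3, 1], [0, 0, -0.01, 0, 0, -6, 1], [0, 0, -0.012, 0, 0, -6, 1], [0, 0, -0.012, 0, 0, -6, 1], [0, 0, -0.012, 0, 0, -6, 1], [0, 0, -0.012, 0, 0, -6, 1], [0, 0, -0.012, 0, 0, -6, 1], [0, 0, -0.012, 0, 0, -6, 1], [0, 0, -0.01, 0, 0, -6, 1], [0, 0, -0.005, 0, 0, -4.6, 1]])

```text
t: 1.1
tcp_pos: [0.209, -0.5891, 0.3479]
tool_rot: [0.792, 0.611, -0.0, 0.0]
force: [-1.0, -0.4, -0.8]
finger_gap: 0.997
gripper_force: 0.0
```

Call:
drive_tool(plan=[[0.02, 0.005, 0, 0, 0, 0, 1], [0.035, 0.009, 0, 0, 0, 0, 1], [0.042, 0.011, 0, 0, 0, 0, 1], [0.042, 0.011, 0, 0, 0, 0, 1], [0.042, 0.011, 0, 0, 0, 0, 1], [0.042, 0.011, 0, 0, 0, 0, 1], [0.042, 0.011, 0, 0, 0, 0, 1], [0.042, 0.011, 0, 0, 0, 0, 1], [0.042, 0.011, 0, 0, 0, 0, 1], [0.042, 0.011, 0, 0, 0, 0, 1]])

```text
t: 2.1
tcp_pos: [0.4082, -0.2355, 0.3471]
tool_rot: [0.793, 0.609, 0.0, -0.0]
force: [0.7, -0.3, -0.6]
finger_gap: 0.999
gripper_force: 0.0
```

Call:
drive_tool(plan=[[0.042, 0.011, 0, 0, 0, 0, 1], [0.042, 0.011, 0.01, 0, 0, 0, 1], [0.042, 0.011, 0.015, 0, 0, 0, 1], [0.035, 0.009, 0.02, 0, 0, 0, 1], [0.02, 0.005, 0.02, 0, 0, 0, 1], [0.01, 0.002, 0.02, 0, 0, 0, 1], [0, 0, 0.02, 0, 0, 0, 1], [0, 0, 0.01, 0, 0, 0, 1], [0, 0, 0, 0, 0, 0, 1]])

```text
t: 3.0
tcp_pos: [0.5032, -0.065, 0.2308]
tool_rot: [0.793, 0.61, -0.001, -0.002]
force: [0.5, -0.6, -0.3]
finger_gap: 1.001
gripper_force: 0.0
```

```bash
python3 - <<'E'
from h import *
import pickle
d=snap('wrist');save(d,'w1.png',s=1.25);pickle.dump(d,open('w1.pkl','wb'))
P=cloud(d);print((d['z_map']>0).mean(), d['extrinsics'].round(3))
br=d['image'].min(2)
hd=(P[...,2]>.030)&(P[...,2]<.042)&(P[...,1]<-.0)&(P[...,1]>-.1)&(d['z_map']>0)
hd=cv2.morphologyEx(hd.astype(np.uint8),cv2.MORPH_OPEN,np.ones((3,3)))
n,l,st,c=cv2.connectedComponentsWithStats(hd);print(st[1:][st[1:,4]>50])
k=1+st[1:,4].argmax();v,u=np.where(l==k);H=P[v,u];cm=H.mean(0);_,_,V=np.linalg.svd((H-cm)[:,:2],full_matrices=False)
print(cm,V[0],np.degrees(np.arctan2(V[0,1],V[0,0])),((H-cm)[:,:2]@V[0]).min(),((H-cm)[:,:2]@V[0]).max(),np.ptp((H-cm)[:,:2]@V[1]))
print(manip.sense()['tcp_pos'])
E
```

```text
0.9959453125 [[ 0.966  0.243  0.084  0.524]
 [-0.257  0.918  0.302  0.013]
 [-0.003 -0.314  0.95   0.36 ]
 [ 0.     0.     0.     1.   ]]
[[ 560   48   13  107  783]
 [ 336  103   20   78 1381]]
[ 0.52708676 -0.03415255  0.03632051] [-0.27421434 -0.9616686 ] -105.91519942357507 -0.03682558067841624 0.03782508071540728 0.01812970361259699
[ 0.50393245 -0.06540215  0.23192023]
```

View pics/w1.png

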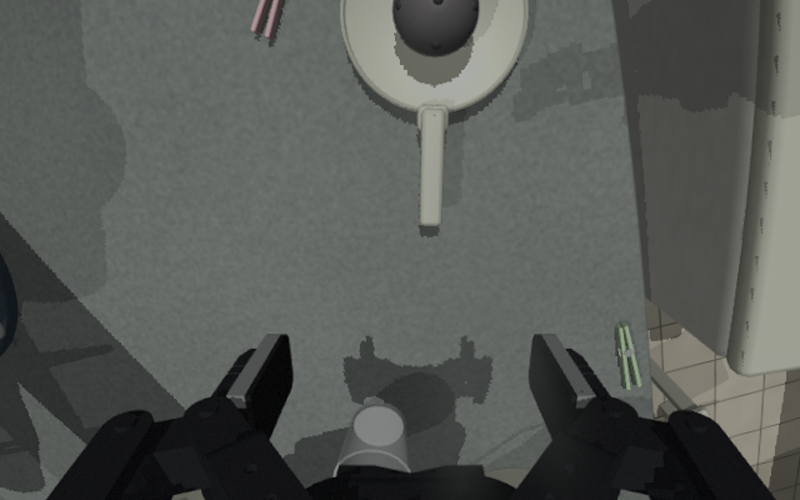

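Call:
drive_tool(plan=[[0.01, 0.003, 0.005, 0, 0, 0, 1], [0.015, 0.0046, 0.01, 0, 0, 0.8, 1], [0.015, 0.004, 0.02, 0, 0, 0, 1], [0.01, 0.003, 0.03, 0, 0, 0, 1], [0, 0, 0.03, 0, 0, 0, 1], [0, 0, 0.03, 0, 0, 0, 1], [0, 0, 0.02, 0, 0, 0, 1], [0, 0, 0.01, 0, 0, 0, 1], [0, 0, 0, 0, 0, 0, 1]])

```text
t: 3.95
tcp_pos: [0.5316, -0.0207, 0.0767]
tool_rot: [0.797, 0.604, -0.0, -0.0]
force: [-0.2, -0.2, 0.9]
finger_gap: 1.004
gripper_force: 0.0
```

```bash
python3 - <<'E'
from h import *
d=snap('wrist');save(d,'w2.png',s=1.25)
s=manip.sense();P=cloud(d)
hd=(P[...,2]>.030)&(P[...,2]<.042)&(P[...,1]<-.0)&(P[...,1]>-.1)&(abs(P[...,0]-.53)<.03)&(d['image'].min(2)>90)
hd=cv2.morphologyEx(hd.astype(np.uint8),cv2.MORPH_OPEN,np.ones((3,3)))
n,l,st,c=cv2.connectedComponentsWithStats(hd)
k=1+st[1:,4].argmax();v,u=np.where(l==k);H=P[v,u];cm=H.mean(0);_,_,V=np.linalg.svd((H-cm)[:,:2],full_matrices=False)
V=V[0]*-np.sign(V[0,1])
print(cm,V,np.degrees(np.arctan2(-V[1],-V[0])),'end',cm[:2]+V*((H-cm)[:,:2]@V).max(),'start',cm[:2]+V*((H-cm)[:,:2]@V).min())
M=R.from_quat(s['tool_rot']).as_matrix();print(s['tcp_pos'],np.degrees(np.arctan2(M[1,0],M[0,0])))
q=M.T@(cm-s['tcp_pos']);print('handle mean in tool',q)
E
```

```text
[ 0.52765631 -0.0308846   0.03645337] [-0.27672095 -0.96095032] 73.93540212936502 end [ 0.51751809 -0.06609092] start [0.53708842 0.00186966]
[ 0.53213803 -0.02090242  0.07758553] 74.31862487453392
handle mean in tool [-0.01082583 -0.00164666  0.04112997]
```

View pics/w2.png

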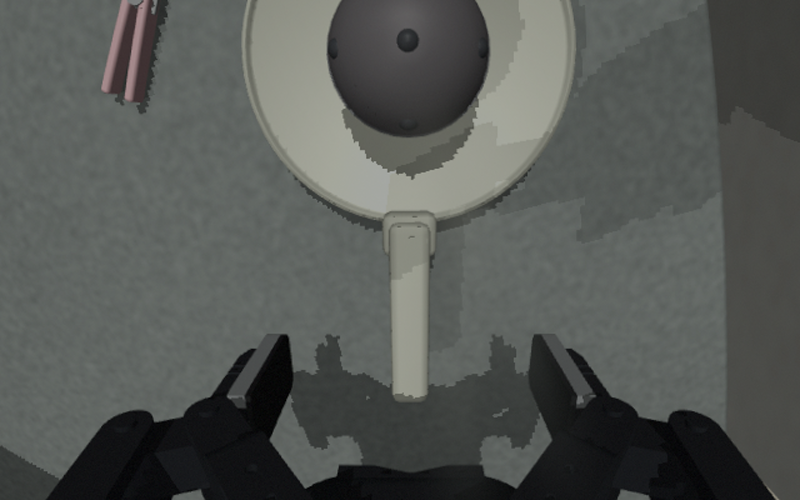

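Call:
drive_tool(plan=[[0, -0.001, 0.005, 0, 0, 0.3, 1], [0, 0, 0.01, 0, 0, 0, 1], [0, 0, 0.015, 0, 0, 0, 1], [0, 0, 0.012, 0, 0, 0, 1], [0, 0, 0.008, 0, 0, 0, 1], [0, 0, 0.003, 0, 0, 0, 1], [0, 0, 0, 0, 0, 0, 1], [0, 0, 0, 0, 0, 0, 0.5]], newtons=40)

```text
t: 4.8
tcp_pos: [0.5308, -0.0207, 0.0245]
tool_rot: [0.798, 0.602, 0.0, 0.0]
force: [-0.4, -0.3, 0.2]
finger_gap: 0.856
gripper_force: 0.0
```

Call:
drive_tool(plan=[[0, 0, 0, 0, 0, 0, 0.2], [0, 0, 0, 0, 0, 0, 0], [0, 0, 0, 0, 0, 0, -0.2], [0, 0, 0, 0, 0, 0, -0.35], [0, 0, 0, 0, 0, 0, -0.45], [0, 0, 0, 0, 0, 0, -0.55], [0, 0, 0, 0, 0, 0, -0.65], [0, 0, 0, 0, 0, 0, -1], [0, 0, 0, 0, 0, 0, -1], [0, 0, 0, 0, 0, 0, -1]], newtons=40)

```text
t: 5.8
tcp_pos: [0.5305, -0.0206, 0.0244]
tool_rot: [0.798, 0.602, -0.0, -0.0]
force: [-0.5, -0.2, 1.0]
finger_gap: 0.204
gripper_force: 41.2
```

Gripped. Now I lift slowly.

Call:
drive_tool(plan=[[0, 0, 0, 0, 0, 0, -1], [0, 0, -0.001, 0, 0, 0, -1], [0, 0, -0.002, 0, 0, 0, -1], [0, 0, -0.003, 0, 0, 0, -1], [0, 0, -0.004, 0, 0, 0, -1], [0, 0, -0.004, 0, 0, 0, -1], [0, 0, -0.003, 0, 0, 0, -1], [0, 0, -0.002, 0, 0, 0, -1], [0, 0, -0.001, 0, 0, 0, -1], [0, 0, 0, 0, 0, 0, -1]])

```text
t: 6.8
tcp_pos: [0.5306, -0.0206, 0.0445]
tool_rot: [0.798, 0.602, 0.0, 0.0]
force: [0.2, 0.4, -3.2]
finger_gap: 0.206
gripper_force: 40.7
```

```bash
cat > chk.py <<'E'
from h import *
import sys
d=snap('wrist');save(d,sys.argv[1],s=1);s=manip.sense();M=R.from_quat(s['tool_rot']).as_matrix();P=cloud(d)
Q=(P-s['tcp_pos'])@M
print('t',s['t'],'tcp',s['tcp_pos'],'head',np.degrees(np.arctan2(M[1,0],M[0,0])),'F',s['force'],s['ft_torque'],s['gripper_force'])
im=d['image'];br=im.min(2)
# bright plane points: handle + rim, tool frame
w=(br>95)&(Q[...,0]>.03)&(Q[...,0]<.19)&(abs(Q[...,1])<.08)&(Q[...,2]<.04)&(Q[...,2]>-.03)
h=(br>95)&(abs(Q[...,1])<.007)&(Q[...,0]>-.03)&(Q[...,0]<.02)&(Q[...,2]<.02)&(Q[...,2]>-.03)
if h.sum()>20:
    q=Q[h];p=np.polyfit(q[:,0],q[:,2],1);print('handle slope deg (+ = far end lower)',np.degrees(np.arctan(p[0])),h.sum())
dark=(br<90)&(Q[...,0]>.05)&(Q[...,0]<.17)&(abs(Q[...,1])<.05)&(Q[...,2]<.0)&(Q[...,2]>-.06)
if dark.sum()>100:
    B=Q[dark];x=np.linalg.lstsq(np.c_[2*B,np.ones(len(B))],(B**2).sum(1),rcond=None)[0];print('ball in tool',x[:3],'r',np.sqrt(x[3]+x[:3]@x[:3]),dark.sum())
# rim: outermost white in bins
w=w&(Q[...,2]>-.01);ys=Q[w]
A=np.c_[ys[:,0],ys[:,1],np.ones(len(ys))]
cs=cv2.findContours(w.astype(np.uint8),cv2.RETR_EXTERNAL,cv2.CHAIN_APPROX_NONE)[0]
c=max(cs,key=len)[:,0];c=c[(c[:,1]>3)];B=Q[c[:,1],c[:,0]];B=B[abs(B[:,1])>.02]
for _ in range(4):
    x=np.linalg.lstsq(np.c_[2*B[:,:2],np.ones(len(B))],(B[:,:2]**2).sum(1),rcond=None)[0];r=np.sqrt(x[2]+x[:2]@x[:2]);e=np.linalg.norm(B[:,:2]-x[:2],axis=1)-r
    if len(B)>30:B=B[abs(e)<max(.003,2*e.std())]
pl=np.linalg.lstsq(np.c_[B[:,:2],np.ones(len(B))],B[:,2],rcond=None)[0]
print('rim centre tool',x[:2],'r',r,len(B),'rim plane slopes deg',np.degrees(pl[:2]),'z',pl)
E
python3 chk.py w3.png
```

```text
t 6.85 tcp [ 0.53054757 -0.02060967  0.04435372] head 74.02735166087348 F [-0.7837305   0.32270455 -1.87902578] [-0.17106941  0.07746289  0.00297445] 40.6719696521759
handle slope deg (+ = far end lower) 0.1556761669378696 2688
ball in tool [ 0.10373683 -0.00063468 -0.01075246] r 0.029704572559557753 17877
rim centre tool [ 0.0949594 -0.0030783] r 0.056745819970047656 857 rim plane slopes deg [3.64922967 0.62176174] z [0.06369107 0.01085179 0.00345018]
```

View pics/w3.png

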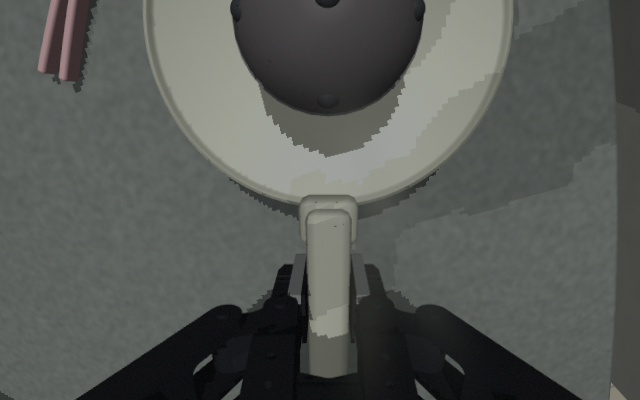

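Call:
drive_tool(plan=[[0, 0, -0.002, 0, 0, 0, -1], [0, 0, -0.004, 0, 0, 0, -1], [0, 0, -0.006, 0, 0, 0, -1], [0, 0, -0.008, 0, 0, 0, -1], [0, 0, -0.01, 0, 0, 0, -1], [0, 0, -0.012, 0, 0, 0, -1], [0, 0, -0.012, 0, 0, 0, -1], [0, 0, -0.012, 0, 0, 0, -1], [0, 0, -0.012, 0, 0, 0, -1]])

```text
t: 7.75
tcp_pos: [0.5306, -0.0206, 0.1236]
tool_rot: [0.798, 0.602, 0.0, 0.0]
force: [0.2, 0.3, -2.2]
finger_gap: 0.203
gripper_force: 40.7
```

Call:
drive_tool(plan=[[0, 0, -0.012, 0, 0, 0, -1], [0, 0, -0.012, 0, 0, 0, -1], [0, 0, -0.01, 0, 0, 0, -1], [0, 0, -0.008, 0, 0, 0, -1], [0, 0, -0.006, 0, 0, 0, -1], [0, 0, -0.004, 0, 0, 0, -1], [0, 0, -0.002, 0, 0, 0, -1], [0, 0, 0, 0, 0, 0, -1], [0, 0, 0, 0, 0, 0, -1]])

```text
t: 8.65
tcp_pos: [0.5303, -0.0206, 0.176]
tool_rot: [0.799, 0.602, -0.0, -0.0]
force: [-0.8, -0.1, -2.6]
finger_gap: 0.205
gripper_force: 40.7
```

```bash
python3 chk.py w4.png
```

```text
t 8.7 tcp [ 0.53028732 -0.0205831   0.17590915] head 74.02407247395512 F [-0.31494756 -0.49869388 -2.18970609] [-0.24551292  0.07731593  0.03712981] 40.66643714904785
handle slope deg (+ = far end lower) 0.32047760888509774 2662
ball in tool [ 0.10372938 -0.00065499 -0.01065867] r 0.02969960986705814 17857
rim centre tool [ 0.09809285 -0.00130916] r 0.05874721405915258 932 rim plane slopes deg [ 2.38174448 -0.10382608] z [ 0.04156928 -0.00181211  0.00486604]
```

The ball is centred and the dish level. Next is the quarter turn about the dish's middle.

Call:
drive_tool(plan=[[0, -0.0018, 0, 0, 0, 1, -1], [0.0001, -0.0037, 0, 0, 0, 2, -1], [0.0001, -0.0055, 0, 0, 0, 3, -1], [0.0003, -0.0073, 0, 0, 0, 4, -1], [0.0004, -0.0091, 0, 0, 0, 5, -1], [0.0004, -0.0091, 0, 0, 0, 5, -1], [0.0004, -0.0091, 0, 0, 0, 5, -1], [0.0004, -0.0091, 0, 0, 0, 5, -1], [0.0004, -0.0091, 0, 0, 0, 5, -1], [0.0004, -0.0091, 0, 0, 0, 5, -1]])

```text
t: 9.7
tcp_pos: [0.4719, 0.0217, 0.1761]
tool_rot: [0.957, 0.29, -0.0, -0.0]
force: [-0.7, 0.1, -2.0]
finger_gap: 0.201
gripper_force: 40.7
```

Call:
drive_tool(plan=[[0.0004, -0.0091, 0, 0, 0, 5, -1], [0.0004, -0.0091, 0, 0, 0, 5, -1], [0.0004, -0.0091, 0, 0, 0, 5, -1], [0.0004, -0.0091, 0, 0, 0, 5, -1], [0.0004, -0.0091, 0, 0, 0, 5, -1], [0.0004, -0.0091, 0, 0, 0, 5, -1], [0.0003, -0.0073, 0, 0, 0, 4, -1], [0.0001, -0.0055, 0, 0, 0, 3, -1], [0.0001, -0.0038, 0, 0, 0, 2.1, -1], [0, -0.0018, 0, 0, 0, 1, -1]])

```text
t: 10.7
tcp_pos: [0.4549, 0.0913, 0.1761]
tool_rot: [0.999, -0.054, -0.001, -0.0]
force: [-0.4, 0.6, -1.9]
finger_gap: 0.199
gripper_force: 40.7
```

Call:
drive_tool(plan=[[0, 0, 0, 0, 0, 0, -1], [0, 0, 0, 0, 0, 0, -1]])

```text
t: 10.9
tcp_pos: [0.4553, 0.0908, 0.1762]
tool_rot: [0.999, -0.053, -0.0, -0.0]
force: [0.6, 1.1, -2.1]
finger_gap: 0.205
gripper_force: 40.7
```

```bash
python3 chk.py w5.png
```

```text
t 10.95 tcp [0.45529664 0.09074698 0.1762629 ] head -6.073548348927508 F [ 0.36823431 -0.55101047 -2.60613404] [0.01000568 0.18319916 0.00127392] 40.6631863117218
handle slope deg (+ = far end lower) 0.1947399779668192 1347
ball in tool [ 1.03510524e-01 -1.97890942e-05 -1.06005665e-02] r 0.029703745708926182 17556
rim centre tool [0.10218361 0.00026996] r 0.06727168824032147 874 rim plane slopes deg [ 0.17847775 -0.08782142] z [ 0.00311502 -0.00153277  0.00512348]
```

Call:
drive_tool(plan=[[0.002, 0.0002, 0, 0, 0, 0.3, -1], [0.004, 0.0005, 0, 0, 0, 0.4, -1], [0.006, 0.0007, 0, 0, 0, 0.3, -1], [0.008, 0.0009, 0, 0, 0, 0, -1], [0.01, 0.0012, 0, 0, 0, 0, -1], [0.012, 0.0014, 0, 0, 0, 0, -1], [0.012, 0.0014, 0, 0, 0, 0, -1], [0.012, 0.0014, 0, 0, 0, 0, -1], [0.012, 0.0014, 0, 0, 0, 0, -1], [0.012, 0.0014, 0, 0, 0, 0, -1]])

```text
t: 11.95
tcp_pos: [0.5445, 0.0692, 0.1762]
tool_rot: [0.998, -0.062, -0.0, -0.0]
force: [-0.5, -0.1, -2.3]
finger_gap: 0.202
gripper_force: 40.7
```

Call:
drive_tool(plan=[[0.012, 0.0014, 0, 0, 0, 0, -1], [0.012, 0.0014, 0, 0, 0, 0, -1], [0.01, 0.0012, 0, 0, 0, 0, -1], [0.01, 0.0012, 0, 0, 0, 0, -1], [0.008, 0.0009, 0, 0, 0, 0, -1], [0.006, 0.0007, 0, 0, 0, 0, -1], [0.004, 0.0005, 0, 0, 0, 0, -1], [0.002, 0.0002, 0, 0, 0, 0, -1], [0, 0, 0, 0, 0, 0, -1], [0, 0, 0, 0, 0, 0, -1]])

```text
t: 12.95
tcp_pos: [0.6056, 0.0543, 0.1762]
tool_rot: [0.998, -0.062, -0.0, -0.0]
force: [-1.8, 0.0, -1.8]
finger_gap: 0.203
gripper_force: 40.7
```

```bash
python3 chk.py w6.png; python3 - <<'E'
from h import *
a=snap('scene');b=snap('top');save(b,'top2.png',(190,60,400,220),3.5);save(a,'scene2.png',(280,130,560,340),2.8)
# lip from top: washer-frame extents of white points above washer level near the dish
W=np.array([.7546,.0353]);ex=np.array([.9923,-.124]);ey=np.array([.124,.9923])
for n,d in(('scene',a),('top',b)):
    P=cloud(d);s=(P[...,2]>.14)&(P[...,2]<.19)&(d['image'].min(2)>110)
    w=np.c_[(P[s][:,:2]-W)@ex,(P[s][:,:2]-W)@ey];w=w[(abs(w[:,1])<.09)&(w[:,0]>-.2)&(w[:,0]<.08)]
    i=w[:,0].argmax();print(n,len(w),'tip',w[i],'99.5%',np.percentile(w[:,0],99.5),'y ext',np.percentile(w[w[:,0]>-.11][:,1],[.5,99.5]))
    f=(P[...,2]>.09)&(P[...,2]<.104)&(d['image'].min(2)>110);w=np.c_[(P[f][:,:2]-W)@ex,(P[f][:,:2]-W)@ey];w=w[w[:,0]<.06]
    print(' washer',np.percentile(w[:,1],[.5,99.5]),[np.percentile(w[abs(w[:,1]-k)<.02][:,0],1) for k in(-.2,-.1,.1,.2)])
E
```

```text
t 13.0 tcp [0.60558392 0.05430933 0.17627601] head -7.067485744624209 F [ 0.32854287  0.00475655 -1.75488239] [-0.01123033  0.18222446  0.03920673] 40.681339502334595
handle slope deg (+ = far end lower) 0.1638396433111609 1362
ball in tool [ 1.03618998e-01  9.01085675e-05 -1.05182166e-02] r 0.029733750487326162 17441
rim centre tool [1.01693128e-01 7.68337352e-05] r 0.06676980049541381 879 rim plane slopes deg [ 0.08607342 -0.2022513 ] z [ 0.00150226 -0.00352995  0.00520489]
scene 1211 tip [0.03684716 0.00103932] 99.5% 0.031785799500361415 y ext [-0.06720903  0.06778775]
 washer [-0.641234   2.2603191] [np.float64(0.0031005630313106283), np.float64(0.003472825121420641), np.float64(0.006303854035708419), np.float64(0.00558202971681145)]
top 503 tip [ 0.03207057 -0.00562776] 99.5% 0.03078081979040811 y ext [-0.06868303  0.06160701]
 washer [-0.61392477  0.49258467] [np.float64(-0.0013878703688292389), np.float64(0.0009427543004736377), np.float64(0.001335727752561831), np.float64(0.002361851896229588)]
```

View pics/top2.png

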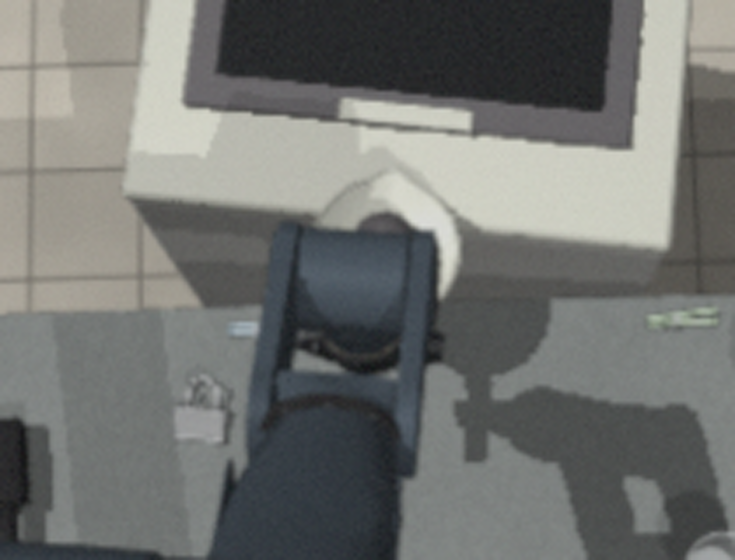

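View pics/scene2.png

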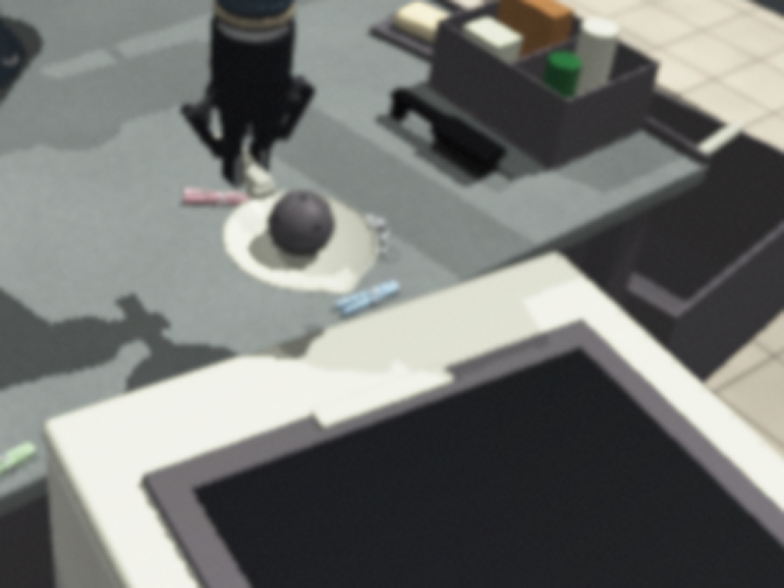

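The top view shows the lip tip at crop px (387,175), about 35 mm past the middle of the front edge and well short of the lid. The scene view shows the ball central at (300,222), and the pegs and clip where they were.

```bash
python3 -c "
from station import manip
print(manip.sign_off())"
```

```text
the job is handed in; nothing more can be done
None
```

The job is handed in (no verdict came back): the arm holds the dish level by its handle about 5 cm above the washer's top, the ball central, and the lip square to the front edge, about 35 mm past its middle.

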